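# Hold a pedal lid through the guard slot against the earth contact

### The job

Earth-test the cream enclosure lid: pick it out of the rail track, pass its lower end down through the guard slot in the top of the blue tester, and feel for the spring contact hidden inside. Press the contact down to about half its travel, without bottoming it, and finish still gripping the lid and holding it pressed there. Leave the mallet, the test plug, the two loose amber lenses and the aluminium gate where they are.

Things in the scene. Friction and masses are not known exactly. Their poses are not given: they have to be found in the camera images.
- lid: Cream hammertone cast lid, a rigid plate 60 (its x) by 8 (its y) by 112 mm (its z), about 110 g (75 to 155 g). It stands upright on one short end. Origin at the centre of its lower end face; z up; y is the thin direction, across which it is gripped.
- track: Fixed steel rail track, 220 mm long along its x, 50 mm wide, with two rails 6 mm thick, tops 36 mm above the counter, and between them a 10 mm groove along x (floor 6 mm above the counter). Origin at the centre of its underside. The lid stands in the groove within 70 mm of its centre, thin direction across the track.
- gate_end (a point): Free end of the aluminium gate bar (80 x 10 x 10 mm, top 52 mm above the counter) which pivots about a vertical post beside the track near the track's +x end and crosses above the rails. It turns freely if pushed. To be left alone.
- tester: Fixed blue earth tester, a box 120 (x) by 80 (y) by 90 mm tall; origin at the centre of its underside on the counter, z up. Its top is a 14 mm thick guard plate with the slot in its middle; a fixed amber lamp 9 mm high sits near one corner of the top. An orange flag outside its +x end moves with the spring contact inside.
- slot (a point): Centre of the slot's mouth, level with the top of the tester's guard plate. The slot goes straight down through the plate, 62 mm long along the tester's x by 10 mm wide along its y (2 mm more than the lid each way), with a 4 mm chamfered mouth.
- contact (a joint): How far the flat copper contact under the slot is pressed down (m): 0 unpressed, 0.016 bottomed. Unpressed, its top lies 28 to 50 mm below the top of the guard plate (it differs each time; its x, y are the slot's). It starts to move at about 2 N and needs 0.4 N more for each mm (about 5 N half way, 8 N at the bottom) and springs back.
- mallet: Grey rubber mallet lying on the counter, 250 mm long along its x, head 50 x 80 x 50 mm at the +x end; origin under its middle. Bystander.
- plug: Polished steel quarter-inch test plug lying on the counter, 74 mm long along its x, 14 mm thick. Bystander.
- lens1: Loose amber glass jewel lens, 24 mm across, 14 mm high, origin at its underside. Bystander.
- lens2: Loose amber glass jewel lens like the other. Bystander.
There are look-alikes about, which are no part of the job. There is more than one size of the lid; the one meant has the size given above. Of the things that look like the tester, the larger one is meant.

How it is judged:
On the way, in this order (a step that is already met when the one before it is completed fails the run):
1. the lid is gripped and lifted clear of the track (height (world z) of lid above 0.045 m and contact force between the fingers and lid above 1 N), for 0.2 s.
2. the lower end of the lid is through the guard plate, in the slot (z of lid in the frame of tester below 0.074 m and x of lid in the frame of tester between -0.006 and 0.006 m and y of lid in the frame of tester between -0.005 and 0.005 m and angle between the x axis of lid and the x axis of tester, either way round below 0.12 rad and angle between lid's own z axis and vertical below 0.12 rad), for 0.2 s.
At the end, for the whole second after the job is handed in: The lid stands through the guard slot (within 6 mm of its middle along it, 5 mm across, upright and in line within 0.12 rad), still gripped by the fingers (over 2 N) and at rest, its end pressing the spring contact 3.5 to 12.5 mm down out of 16 mm (value of joint contact between 0.0035 and 0.0125 m and contact force between the fingers and lid above 2 N and z of lid in the frame of tester between 0.01 and 0.065 m and x of lid in the frame of tester between -0.006 and 0.006 m and y of lid in the frame of tester between -0.005 and 0.005 m and angle between the x axis of lid and the x axis of tester, either way round below 0.12 rad and angle between lid's own z axis and vertical below 0.12 rad and linear speed of lid below 0.02 m/s); the arm keeps its last pose, push and grip.
It fails at once if the spring contact is bottomed (value of joint contact above 0.0155 m).
It fails at once if the mallet is moved more than 20 mm (distance of mallet from where it was at the start of the episode above 0.02 m).
It fails at once if the test plug or a loose lens is moved more than 20 mm (distance of any of plug, lens1, lens2 from where it was at the start of the episode above 0.02 m).
It fails at once if the gate is moved more than 20 mm (distance of gate_end from where it was at the start of the episode above 0.02 m).
It also fails if it takes over 43 s, if anything falls off the work surface, if the arm or the gripper's body presses on something with over 40 N, if the wrist force passes 120 N, or if a joint passes its speed limit or range.

### The arm

A 6-joint arm with a two-finger parallel gripper is mounted at the origin on the work surface. World frame = base frame: x ahead of the robot, y to its left, z up, the work surface at z = 0. Lengths are in m, angles in rad, forces in N, time in s.
With the tool pointing down it reaches from about 0.3 to 0.775 m from the base axis. Payload 14.6 kg.
Tool frame: the origin (TCP) lies on the centre line of the jaws, within the pads' length; the fingertips stand 14 mm ahead of it and the grasp point (between the pads) lies 5 mm behind it; x points along the fingers, y is the direction in which the jaws open and shut, and the axes are right-handed (so a half turn about x gives the same grasp; the last joint's range is limited). The gripper opens to 94 mm and grips with 3 to 60 N. Pads are 16 mm wide; open, the fingers measure 119 mm over their backs; the gripper's body (75 mm by 177 mm) begins 78 mm behind the grasp point.
Start: joints at [1.254, 0.3, 1.521, -0, 1.321, -0.067], TCP at [0.136, 0.533, 0.185] pointing down, gripper open.
Joint ranges: [-3.03, 3.03], [-0.79, 2.21], [0.23, 2.52], [-1.04, 4.18], [0, 3.07], [-2.55, 2.55]. Speed limits (rad/s): [2.22, 2.22, 2.57, 3.14, 3.14, 3.14].

### API

Orientations are given as [roll, pitch, yaw] about the fixed x, y, z axes, in that order (R = Rz(yaw) Ry(pitch) Rx(roll)).
In Python, from station import * gives the robot as it stands. The module is installed in compiled form; this text tells all that it offers.
- The arm moves only by the shell command python3 -m handwheel 'ROWS' [FORCE]. ROWS is JSON, a list of rows, each a list of 3 entries, a list of its own where there are three numbers: the shift along the tool's x, y, z in mm, then the turn about the tool's x in rad, then the gripper command: -1 is fully open, 1 is shut, values between are in proportion. In form: [[[dx, dy, dz], spin, gripper], ...]. A call has exactly 5 rows; each row is the pose to reach, as a shift and turn from the pose measured when the call began, along the tool's axes at that moment; what a row does not reach only later rows make up. A row lasts 1/10 s, in which the tool goes at most 50 mm and 8.59 degrees, less where a joint would pass 70% of its speed; a pose out of reach is approached as far as the arm can. A call with a gripper value outside its range is refused whole. The fingers move at their own pace and stop on an object; FORCE is the grip in N (left out, the last holds). Time passes only in rows, so rows that repeat a pose let the fingers close, or fill a call up. It gives the time, the measured TCP pose, the force and the opening at its end, in the units of the state.
- get_obs(): the state, without advancing time (a new reading comes with each control period).
- camera(name): name is "scene" or "side" or "wrist"; returns (picture, depth): 384x512x3 uint8, blue, green, red; 384x512 float32, m along the optical axis (not along the pixel's ray), 0 where there is no reading.
- camera_info(name): a dict with "fx", "fy", "cx", "cy" (pixels), "k1" (the pictures are not rectified: a ray, as slopes to the right and down, at radius r is drawn at 1 + k1 r^2 times it, then the intrinsics apply), "extrinsics" (4x4, takes a point from camera to world coordinates). Camera axes: x right, y down, z forward; pixel columns grow to the right and rows downward; lengths in m; the calibration is good to about 2 mm. A picture is of the moment at which its call begins: read the wrist's pose just before it. camera_info takes no time and is no camera call; for the wrist camera it gives the pose at the moment of the call.
- hand_in(): hands the job in, once; it reports no verdict.
The state is a dict: "time_s": time; "qpos": joint angles; "joint_vel": joint speeds; "tau": joint torques, N m; "ee_pos": TCP position; "eef_rot": TCP orientation; "force": force on the tool from outside, world axes, zero at the start; "moment": the same for the moment, N m; "grip_width": finger opening in m.
Only numpy, scipy, OpenCV 4.12 (cv2) and the standard library are available. Lean on these libraries where they do the work, as an engineer would, in place of code of your own. Each camera call takes 0.05 s, during which the arm holds its last target. There are 200 camera calls.

## Working session

There is one attempt and no reset: what is moved stays moved. The work goes in short steps, Python scripts to look and compute and a shell command to move; the robot and the scene stay as the last step left them, time stands still between calls to the robot, and variables do not carry over. Pictures are saved under pics/ and viewed, about 8 in all and at most 12, crops included, and the job is handed in when it is done.

```bash
mkdir -p pics; cat > h.py <<'E'
from station import *
import numpy as np, cv2
def snap(n,tag):
    ci=camera_info(n); im,d=camera(n); cv2.imwrite(f'pics/{tag}.png',im); np.savez(f'pics/{tag}.npz',d=d,E=ci['extrinsics'],K=[ci['fx'],ci['fy'],ci['cx'],ci['cy'],ci['k1']])
    return im,d
def rays(uv,K):
    fx,fy,cx,cy,k1=K; uv=np.atleast_2d(uv).astype(float)
    return cv2.undistortPoints(uv.reshape(-1,1,2),np.array([[fx,0,cx],[0,fy,cy],[0,0,1.]]),np.array([k1,0,0,0.])).reshape(-1,2)
def load(tag):
    z=np.load(f'pics/{tag}.npz'); return cv2.imread(f'pics/{tag}.png'),z['d'],z['E'],z['K']
def pts(tag,uv):
    im,d,E,K=load(tag); uv=np.atleast_2d(uv); s=rays(uv,K); z=d[uv[:,1].astype(int),uv[:,0].astype(int)]
    return (np.c_[s*z[:,None],z,np.ones(len(z))]@E.T)[:,:3]
def plane(tag,uv,h):
    im,d,E,K=load(tag); s=rays(uv,K); r=np.c_[s,np.ones(len(s))]@E[:3,:3].T; o=E[:3,3]
    return o+r*((h-o[2])/r[:,2])[:,None]
E
python3 - <<'E'
from h import *
a,_=snap('scene','s0'); b,_=snap('side','d0'); c,_=snap('wrist','w0')
for n in ('scene','side'): print(camera_info(n))
print(get_obs())
E
```

```text
{'fx': 389.44330141362457, 'fy': 389.44330141362457, 'cx': 253.10191438250865, 'cy': 191.13896675316903, 'k1': -0.06125707250612719, 'extrinsics': array([[-0.06394747,  0.70793053, -0.70338119,  1.34644186],
       [ 0.99790449,  0.03839268, -0.05208288,  0.06282505],
       [-0.00986637, -0.70523781, -0.70890217,  0.91297279],
       [ 0.        ,  0.        ,  0.        ,  1.        ]])}
{'fx': 351.2515163008608, 'fy': 351.2515163008608, 'cx': 250.3696776483361, 'cy': 194.79121032921788, 'k1': -0.010849626966401946, 'extrinsics': array([[-0.82654608, -0.41393537,  0.38141721,  0.18412553],
       [-0.56286656,  0.60986032, -0.55789929,  0.4801048 ],
       [-0.00167698, -0.67581646, -0.73706804,  0.70169797],
       [ 0.        ,  0.        ,  0.        ,  1.        ]])}
{'time_s': 0.15, 'qpos': array([ 1.25438403e+00,  3.00318470e-01,  1.52137720e+00, -4.67598715e-05,
        1.32069758e+00, -6.65795770e-02]), 'joint_vel': array([ 0.00045229, -0.00322724, -0.00218778, -0.00123557,  0.0006982 ,
        0.00094376]), 'tau': array([ 9.16630852e-04, -5.31956971e+01, -3.52824533e+01,  7.08153611e-02,
        2.34642735e-02, -8.59630677e-05]), 'ee_pos': array([0.135928  , 0.53274067, 0.18425631]), 'eef_rot': array([-1.58085898,  1.56999444, -1.83068011]), 'force': array([ 0.15069828, -1.05696115, -0.65500092]), 'moment': array([0.01026711, 0.02277792, 0.06211249]), 'grip_width': 0.09413979952893403}
```

View pics/s0.png

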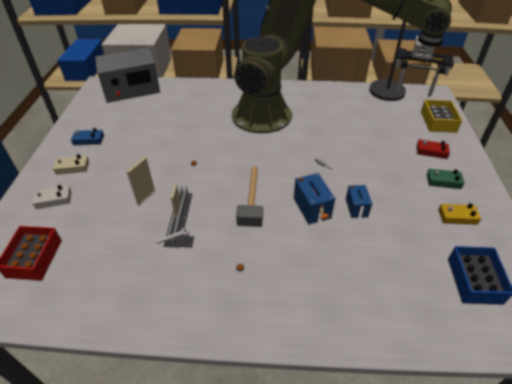

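View pics/d0.png

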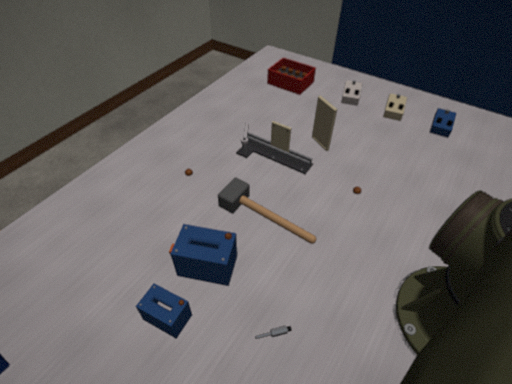

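Scene view: track near (180,215) with a cream plate at (175,197), and a larger cream plate standing on its own at (141,181). The larger tester is at (314,198) and the smaller at (359,200). The mallet is at (250,200). In the side view the track plate is at (281,137), the free plate at (323,123), the large tester at (205,253) and the small one at (164,308). I'll measure both plates and both testers, and enlarge the candidates.

```bash
python3 - <<'E'
from h import *
s=cv2.imread('pics/s0.png'); d=cv2.imread('pics/d0.png')
a=cv2.resize(s[145:255,115:215],(400,440),interpolation=cv2.INTER_CUBIC)
b=cv2.resize(d[85:185,230:345],(400,348),interpolation=cv2.INTER_CUBIC)
c=np.zeros((600,800,3),np.uint8); c[:440,:400]=a; c[:348,400:]=b
t=cv2.resize(d[215:340,130:245],(230,250),interpolation=cv2.INTER_CUBIC); c[349:599,400:630]=t
cv2.imwrite('pics/crop1.png',c)
# point clouds
for tag in ('s0','d0'):
    im,dd,E,K=load(tag); v,u=np.mgrid[0:384,0:512]; uv=np.c_[u.ravel(),v.ravel()]; P=pts(tag,uv); hsv=cv2.cvtColor(im,cv2.COLOR_BGR2HSV).reshape(-1,3)
    ok=(dd.ravel()>0)&(P[:,2]>0.015)&(P[:,0]>0.1)&(P[:,0]<1)&(abs(P[:,1])<0.8)
    h,sat,val=hsv.T.astype(int)
    for name,m in (('cream',(h>15)&(h<40)&(sat>35)&(val>90)),('blue',(h>100)&(h<125)&(sat>120))):
        mm=(ok&m).reshape(384,512).astype(np.uint8); n,l,st,ce=cv2.connectedComponentsWithStats(mm)
        for i in range(1,n):
            if st[i,4]>60:
                q=P[l.ravel()==i]; r=cv2.minAreaRect(q[:,:2].astype(np.float32)*1000)
                print(tag,name,ce[i].round(),st[i,4],'zmax',q[:,2].max().round(3),np.percentile(q[:,2],98).round(3),'rect',np.round(r[0]),np.round(r[1]),round(r[2]))
E
```

```text
s0 cream [ 70. 162.] 364 zmax 0.05 0.044 rect [ 362. -657.] [ 63. 114.] 11
s0 cream [136. 165.] 96 zmax 0.152 0.152 rect [ 493. -353.] [14. 79.] 64
s0 cream [252. 187.] 181 zmax 0.049 0.036 rect [447.  -6.] [ 16. 211.] 90
s0 cream [459. 211.] 534 zmax 0.049 0.044 rect [522. 641.] [115.  63.] 90
s0 blue [ 87. 137.] 304 zmax 0.049 0.046 rect [ 205. -653.] [ 57. 104.] 5
s0 blue [313. 196.] 1123 zmax 0.094 0.093 rect [511. 186.] [119.  79.] 21
s0 blue [358. 200.] 488 zmax 0.067 0.066 rect [501. 325.] [87. 56.] 6
s0 blue [480. 276.] 1539 zmax 0.064 0.062 rect [752. 619.] [117. 147.] 90
d0 cream [396. 104.] 263 zmax 0.045 0.038 rect [ 359. -656.] [ 58. 109.] 11
d0 cream [327. 103.] 69 zmax 0.152 0.151 rect [ 490. -351.] [ 9. 77.] 62
d0 blue [443. 122.] 380 zmax 0.046 0.044 rect [ 200. -654.] [ 56. 113.] 6
d0 blue [204. 253.] 2724 zmax 0.094 0.092 rect [503. 187.] [119.  79.] 22
d0 blue [164. 310.] 1476 zmax 0.067 0.065 rect [495. 328.] [84. 55.] 6
```

View pics/crop1.png

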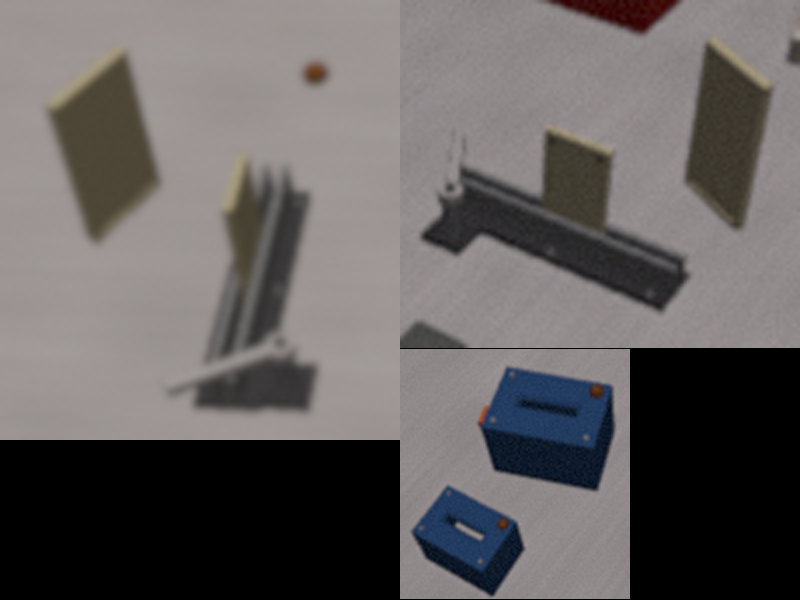

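Candidates:
- **Lids:** the plate in the track (scene 175,197) and the free one (141,181). The free one stands 152 mm tall and 80 mm wide, so it's a decoy. The track plate should come out at 60 mm wide, with its top at 118 mm.
- **Testers:** the one at (314,198) is 119x79 mm and 90 mm tall, so it's the one meant. The other is only 87x56 mm.

Next I'll compute poses.

```bash
cat >> h.py <<'E'
def top(tag,z0,z1,c,r,blue=False):
    im,dd,E,K=load(tag); v,u=np.mgrid[0:384,0:512]; uv=np.c_[u.ravel(),v.ravel()]; P=pts(tag,uv)
    m=(dd.ravel()>0)&(P[:,2]>z0)&(P[:,2]<z1)&(np.hypot(P[:,0]-c[0],P[:,1]-c[1])<r)
    if blue:
        h=cv2.cvtColor(im,cv2.COLOR_BGR2HSV).reshape(-1,3); m&=(h[:,0]>100)&(h[:,0]<125)&(h[:,1]>120)
    rc=cv2.minAreaRect(P[m,:2].astype(np.float32)*1000)
    return rc,P[m],uv[m]
def toolshift(target,yawdir=None):
    o=get_obs(); from scipy.spatial.transform import Rotation as R
    M=R.from_euler('xyz',o['eef_rot']).as_matrix(); d=M.T@(np.array(target)-o['ee_pos'])*1000
    print('tcp',o['ee_pos'].round(4),'t',round(o['time_s'],2),'F',o['force'].round(2),'M',o['moment'].round(2),'w',round(o['grip_width'],4)); print('tool axes(cols)\n',M.round(3)); print('shift mm',d.round(1))
    if yawdir is not None: # wanted jaw (y) direction angle in world; line
        a=np.arctan2(M[1,1],M[0,1]); e=(yawdir-a+np.pi/2)%np.pi-np.pi/2
        print('spin',round(-e if M[2,0]<0 else e,4))
    return M
E
python3 - <<'E'
from h import *
print('lid top scene',plane('s0',[[175,184],[172,197.5]],.118).round(4).tolist())
print('lid top side',plane('d0',[[272.6,122.4],[291,128.7]],.118).round(4).tolist())
print('slot side',plane('d0',[[204,244]],.09).round(4))
for t in('s0','d0'):
    print(t,'tester top',top(t,.082,.098,(.505,.187),.09,True)[0])
    print(t,'lid top',top(t,.06,.13,(.53,-.27),.05)[0])
    print(t,'rails',top(t,.025,.044,(.55,-.26),.13)[0])
for n,uv in (('mallet',[235,190]),('lensA',[188,172]),('lensB',[357,190]),('plug',[275,332]),('plate2',[323,108]),('gatepost',[244,141]),('gateend',[247,125])): print(n,pts('d0',[uv]).round(3))
print('gate scene ends',plane('s0',[[156.5,242.5],[187,231]],.052).round(3))
toolshift([.505,.187,.25])
i=camera_info('wrist'); print(i)
E
```

```text
lid top scene [[0.5405, -0.2275, 0.118], [0.5957, -0.2247, 0.118]]
lid top side [[0.5888, -0.2222, 0.118], [0.5321, -0.2259, 0.118]]
slot side [[0.5023 0.1873 0.09  ]]
s0 tester top ((510.0013732910156, 185.96749877929688), (118.23947143554688, 78.6097640991211), 22.41335678100586)
s0 lid top ((545.9570922851562, -226.50961303710938), (7.68403434753418, 19.663881301879883), 88.94854736328125)
s0 rails ((564.3972778320312, -294.74139404296875), (208.5941619873047, 159.02687072753906), 0.32117828726768494)
d0 tester top ((503.42742919921875, 186.6011962890625), (118.70639038085938, 78.86658477783203), 22.27407455444336)
d0 lid top ((547.4898681640625, -227.4693145751953), (10.333842277526855, 28.180301666259766), 84.06099700927734)
d0 rails ((563.537353515625, -278.2960205078125), (237.23681640625, 159.43112182617188), 10.297061920166016)
mallet [[ 0.562 -0.004  0.052]]
lensA [[ 0.737 -0.016  0.011]]
lensB [[ 0.313 -0.22   0.01 ]]
plug [[0.295 0.233 0.012]]
plate2 [[ 0.5   -0.354  0.126]]
gatepost [[ 0.655 -0.177  0.053]]
gateend [[ 0.69  -0.243  0.055]]
gate scene ends [[ 0.708 -0.255  0.052]
 [ 0.662 -0.178  0.052]]
tcp [0.1359 0.5327 0.1843] t 0.15 F [ 0.15 -1.06 -0.66] M [0.01 0.02 0.06] w 0.0941
tool axes(cols)
 [[-0.     0.247  0.969]
 [-0.001  0.969 -0.247]
 [-1.    -0.001 -0.   ]]
shift mm [ -65.6 -243.8  443.1]
{'fx': 294.1171120014843, 'fy': 294.1171120014843, 'cx': 257.3104776915493, 'cy': 189.77539641037495, 'k1': 0.01098828238864046, 'extrinsics': array([[ 0.2470204 ,  0.93370179,  0.25919469,  0.06164451],
       [ 0.96900951, -0.23768219, -0.06728855,  0.55172551],
       [-0.00122148,  0.26778376, -0.96347826,  0.38396351],
       [ 0.        ,  0.        ,  0.        ,  1.        ]])}
```

```bash
python3 -m handwheel '[[[-66,-40,70],-0.1,-1],[[-66,-80,150],-0.25,-1],[[-66,-120,220],-0.4,-1],[[-66,-150,280],-0.55,-1],[[-66,-180,330],-0.64,-1]]'
python3 -c "
from h import *
toolshift([.505,.187,.25],np.radians(112.3))"
```

```text
time_s: 0.65
ee_pos: [0.2974, 0.3837, 0.2408]
eef_rot: [-2.119, 1.57, -1.733]
force: [0.9, 0.8, 0.2]
grip_width: 0.0941
tcp [0.2974 0.3837 0.2408] t 0.65 F [0.89 0.8  0.18] M [ 0.13 -0.02  0.02] w 0.0941
tool axes(cols)
 [[-0.    -0.377  0.926]
 [-0.001  0.926  0.377]
 [-1.    -0.    -0.   ]]
shift mm [  -9.1 -260.4  118.2]
spin -0.0029
```

```bash
python3 -m handwheel '[[[-9,-48,22],0,-1],[[-9,-96,44],0,-1],[[-9,-144,66],0,-1],[[-9,-190,86],0,-1],[[-9,-235,106],0,-1]]' 
python3 -m handwheel '[[[0,-26,12],0,-1],[[0,-26,12],0,-1],[[0,-26,12],0,-1],[[0,-26,12],0,-1],[[0,-26,12],0,-1]]' 
python3 -c "
from h import *
toolshift([.505,.187,.25],np.radians(112.3))
snap('wrist','w1')
rc,P,uv=top('w1',.08,.1,(.505,.187),.1,True); print(rc, np.median(P[:,2]))
"
```

```text
time_s: 1.15
ee_pos: [0.478, 0.2111, 0.2499]
eef_rot: [-2.237, 1.57, -1.85]
force: [0.7, 0.5, 0.1]
grip_width: 0.094
time_s: 1.65
ee_pos: [0.4982, 0.1924, 0.2501]
eef_rot: [-1.891, 1.57, -1.503]
force: [-1.2, -0.6, 0.1]
grip_width: 0.0939
tcp [0.4982 0.1924 0.2501] t 1.65 F [-1.18 -0.61  0.05] M [ 0.1   0.02 -0.02] w 0.0939
tool axes(cols)
 [[ 0.    -0.378  0.926]
 [-0.     0.926  0.378]
 [-1.    -0.    -0.   ]]
shift mm [ 0.1 -7.6  4.2]
spin -0.0015
((506.4853820800781, 184.1577606201172), (120.20123291015625, 79.44929504394531), 22.010169982910156) 0.08955990804092318
```

View pics/w1.png

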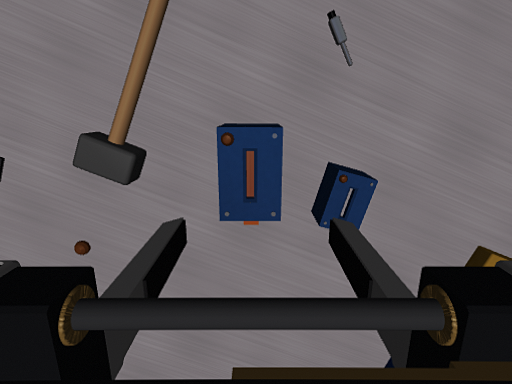

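The wrist view shows the large tester at (250,174), with its slot and the copper contact visible through it. The mallet head is at (110,158), a lens at (82,247), the small tester at (344,196) and the plug at (341,38). Now I'll measure the slot and the contact depth.

```bash
python3 - <<'E'
from h import *
im,d,E,K=load('w1')
sub=im[140:210,238:264]; h=cv2.cvtColor(im,cv2.COLOR_BGR2HSV)
m=((h[...,0]<20)&(h[...,1]>80)).astype(np.uint8); m[:145]=0;m[205:]=0;m[:,:240]=0;m[:,262:]=0
v,u=np.nonzero(m); print('copper px',u.min(),u.max(),v.min(),v.max()); uv=np.c_[u,v]; P=pts('w1',uv); print('copper z pct',np.percentile(P[:,2],[10,50,90]).round(4))
print(cv2.minAreaRect(P[:,:2].astype(np.float32)*1000))
g=cv2.cvtColor(im,cv2.COLOR_BGR2GRAY); print(g[174,236:266]); print(g[140:156,250],g[192:208,250])
for z in(.09,):
    r=plane('w1',[[244,174],[257,174],[250.5,149],[250.5,201]],z); print(r.round(4).tolist())
# tester top outline rays
hm=((h[...,0]>100)&(h[...,0]<125)&(h[...,1]>120)).astype(np.uint8)
rc,P,uv=top('w1',.084,.096,(.505,.187),.1,True)
Q=plane('w1',uv,.09); print(cv2.minAreaRect(Q[:,:2].astype(np.float32)*1000))
toolshift([.56,-.225,.25],np.radians(93.5))
E
```

```text
copper px 246 253 151 196
copper z pct [0.0472 0.0485 0.0499]
((486.119873046875, 176.348388671875), (120.06745910644531, 12.83935260772705), 19.083324432373047)
[44 42 43 40 42 43 42 29 29 26 36 80 75 73 70 72 73 73 34 27 27 38 42 41
 42 41 42 41 41 43]
[43 42 44 43 43 43 43 44 32 27 34 71 77 74 73 72] [69 70 70 74 49 17 18 28 31 30 43 44 41 40 39 40]
[[0.5072, 0.177, 0.09], [0.5011, 0.1921, 0.09], [0.4751, 0.1729, 0.09], [0.537, 0.1977, 0.09]]
((506.37493896484375, 184.22669982910156), (119.20573425292969, 79.24417114257812), 22.10664176940918)
tcp [0.4983 0.1924 0.2501] t 1.7 F [-0.15  0.04  0.41] M [ 0.08  0.01 -0.01] w 0.0941
tool axes(cols)
 [[ 0.    -0.378  0.926]
 [-0.     0.926  0.378]
 [-1.    -0.    -0.   ]]
shift mm [ 3.000e-01 -4.097e+02 -1.007e+02]
spin 0.3265
```

```bash
python3 -m handwheel '[[[0,-48,-12],0.1,-1],[[0,-96,-24],0.2,-1],[[0,-144,-36],0.3,-1],[[0,-192,-48],0.326,-1],[[0,-240,-60],0.326,-1]]' 
python3 -c "
from h import *
toolshift([.56,-.225,.25],np.radians(93.5))"
```

```text
time_s: 2.2
ee_pos: [0.5334, -0.0538, 0.2506]
eef_rot: [-0.591, 1.57, -0.53]
force: [0.0, -0.0, -0.0]
grip_width: 0.094
tcp [ 0.5334 -0.0538  0.2506] t 2.2 F [ 0.04 -0.02 -0.03] M [ 0.01 -0.01  0.  ] w 0.094
tool axes(cols)
 [[ 0.001 -0.062  0.998]
 [-0.     0.998  0.062]
 [-1.    -0.001  0.001]]
shift mm [   0.7 -172.6   16. ]
spin 0.0006
```

```bash
python3 -m handwheel '[[[0,-45,4],0,-1],[[0,-90,8],0,-1],[[0,-135,12],0,-1],[[0,-172,16],0,-1],[[0,-172,16],0,-1]]' 
python3 -c "
from h import *
toolshift([.56,-.225,.25],np.radians(93.5))
snap('wrist','w2')
rc,P,uv=top('w2',.108,.126,(.56,-.225),.05); print(rc,len(P),np.median(P[:,2]))
Q=plane('w2',uv,.118); print(cv2.minAreaRect(Q[:,:2].astype(np.float32)*1000))
"
```

```text
time_s: 2.7
ee_pos: [0.5598, -0.2275, 0.2499]
eef_rot: [-1.741, 1.57, -1.683]
force: [-0.1, 1.2, -0.6]
grip_width: 0.0941
tcp [ 0.5598 -0.2275  0.2499] t 2.7 F [-0.09  1.17 -0.61] M [ 0.06  0.03 -0.02] w 0.0941
tool axes(cols)
 [[-0.    -0.059  0.998]
 [-0.001  0.998  0.059]
 [-1.    -0.001 -0.   ]]
shift mm [-0.1  2.5  0.3]
spin -0.0023
((565.8432006835938, -228.66233825683594), (59.775333404541016, 8.083568572998047), 0.3909263610839844) 347 0.11751486223327756
((565.358642578125, -228.6920928955078), (60.0904541015625, 7.931769371032715), 0.5212796330451965)
```

View pics/w2.png

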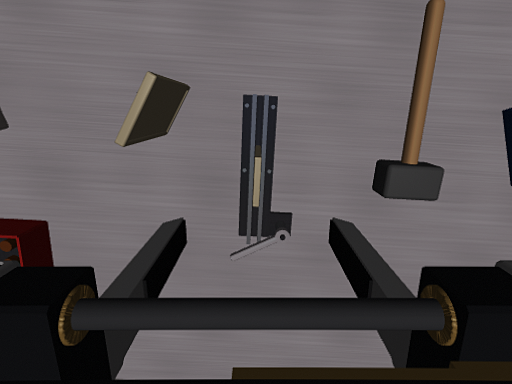

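The wrist view shows the lid's top edge at (257,182), standing in the track. The gate runs from (235,257) to (283,237), clear of the lid. The decoy plate is at (152,108), and the mallet is on the right. The lid measures 60.1 x 7.9 mm with its top at 118 mm, so it is the right one. I'll refine the angle and then descend.

```bash
python3 - <<'E'
from h import *
rc,P,uv=top('w2',.108,.126,(.5655,-.2287),.04)
l=cv2.fitLine(P[:,:2].astype(np.float32),cv2.DIST_L2,0,.01,.01).ravel(); print('lid',np.degrees(np.arctan2(l[1],l[0])))
rc,P,uv=top('w2',.030,.042,(.55,-.229),.12)
m=abs(P[:,1]+.2287)<.02; P=P[m]; print(cv2.minAreaRect(P[:,:2].astype(np.float32)*1000),len(P))
for s in(P[:,1]>-.2287,P[:,1]<-.2287):
    l=cv2.fitLine(P[s,:2].astype(np.float32),cv2.DIST_HUBER,0,.01,.01).ravel(); print('rail',np.degrees(np.arctan2(l[1],l[0])),l[2:])
toolshift([.5655,-.2287,.16],np.radians(91))
E
```

```text
lid 0.52202344
((567.3964233398438, -228.6322479248047), (204.18557739257812, 21.992467880249023), 0.6051598191261292) 1169
rail 0.6571834 [ 0.55987084 -0.22065276]
rail 0.5689497 [ 0.5606527  -0.23667225]
tcp [ 0.5599 -0.2254  0.2501] t 2.75 F [-0.1   0.27  0.25] M [ 0.04  0.07 -0.06] w 0.0941
tool axes(cols)
 [[ 0.    -0.06   0.998]
 [-0.     0.998  0.06 ]
 [-1.    -0.     0.   ]]
shift mm [90.1 -3.6  5.4]
spin 0.0426
```

```bash
python3 -m handwheel '[[[30,-3.6,5.4],0.05,-1],[[65,-3.6,5.4],0.05,-1],[[95,-3.6,5.4],0.05,-1],[[95,-3.6,5.4],0.05,-0.5],[[95,-3.6,5.4],0.05,-0.5]]' 8
python3 -c "
from h import *
toolshift([.5655,-.2287,.091],np.radians(90.6))"
```

```text
time_s: 3.25
ee_pos: [0.5659, -0.2277, 0.1564]
eef_rot: [-0.422, 1.57, -0.411]
force: [0.4, -0.3, 1.0]
grip_width: 0.0816
tcp [ 0.5659 -0.2277  0.1564] t 3.25 F [ 0.36 -0.29  1.04] M [ 0.02  0.01 -0.01] w 0.0816
tool axes(cols)
 [[ 0.001 -0.011  1.   ]
 [-0.     1.     0.011]
 [-1.    -0.     0.001]]
shift mm [65.4 -0.9 -0.4]
spin 0.0009
```

```bash
python3 -m handwheel '[[[20,-0.9,-0.4],0,-0.5],[[40,-0.9,-0.4],0,-0.5],[[55,-0.9,-0.4],0,-0.5],[[65,-0.9,-0.4],0,-0.5],[[65,-0.9,-0.4],0,-0.5]]' 10
python3 -m handwheel '[[[0,0,0],0,0.5],[[0,0,0],0,1],[[0,0,0],0,1],[[0,0,0],0,1],[[0,0,0],0,1]]' 10
python3 -c "
from h import *
toolshift([.5655,-.2287,.091],np.radians(90.6))"
```

```text
time_s: 3.75
ee_pos: [0.5655, -0.2284, 0.091]
eef_rot: [-1.164, 1.571, -1.152]
force: [0.1, 0.4, -0.2]
grip_width: 0.0705
time_s: 4.25
ee_pos: [0.5655, -0.2285, 0.0913]
eef_rot: [-0.393, 1.57, -0.381]
force: [-0.7, -0.4, 0.0]
grip_width: 0.0339
tcp [ 0.5655 -0.2285  0.0913] t 4.25 F [-0.7  -0.37  0.02] M [ 0.05 -0.01  0.02] w 0.0339
tool axes(cols)
 [[ 0.    -0.011  1.   ]
 [-0.     1.     0.011]
 [-1.    -0.     0.   ]]
shift mm [ 0.3 -0.2 -0. ]
spin 0.001
```

```bash
python3 -m handwheel '[[[0,0,0],0,1],[[0,0,0],0,1],[[0,0,0],0,1],[[0,0,0],0,1],[[0,0,0],0,1]]' 10
python3 -m handwheel '[[[0,0,0],0,1],[[0,0,0],0,1],[[0,0,0],0,1],[[0,0,0],0,1],[[0,0,0],0,1]]' 30
```

```text
time_s: 4.75
ee_pos: [0.5655, -0.2285, 0.0913]
eef_rot: [-0.518, 1.57, -0.507]
force: [0.2, 0.9, -0.2]
grip_width: 0.008
time_s: 5.25
ee_pos: [0.5655, -0.2285, 0.0913]
eef_rot: [-0.387, 1.57, -0.375]
force: [-0.3, 0.5, -0.3]
grip_width: 0.0076
```

Width is 8 mm and it's gripped. Lifting straight up.

```bash
python3 -m handwheel '[[[-10,0,0],0,1],[[-25,0,0],0,1],[[-45,0,0],0,1],[[-65,0,0],0,1],[[-85,0,0],0,1]]' 
python3 -m handwheel '[[[-25,0,0],0,1],[[-45,0,0],0,1],[[-45,0,0],0,1],[[-45,0,0],0,1],[[-45,0,0],0,1]]'
python3 - <<'E'
from h import *
toolshift([.506,.1845,.22],np.radians(112.1))
snap('wrist','w3')
rc,P,uv=top('w3',.2,.27,(.5655,-.2285),.05); print(rc,len(P),np.median(P[:,2]))
E
```

```text
time_s: 5.75
ee_pos: [0.5656, -0.2285, 0.1786]
eef_rot: [-0.438, 1.569, -0.426]
force: [-0.2, -0.1, -1.9]
grip_width: 0.0076
time_s: 6.25
ee_pos: [0.5651, -0.2283, 0.2224]
eef_rot: [2.613, 1.571, 2.625]
force: [0.5, 0.4, -1.5]
grip_width: 0.0079
tcp [ 0.5651 -0.2283  0.2224] t 6.25 F [ 0.48  0.41 -1.53] M [-0.   -0.    0.01] w 0.0079
tool axes(cols)
 [[-0.    -0.012  1.   ]
 [ 0.     1.     0.012]
 [-1.     0.    -0.   ]]
shift mm [  2.5 413.4 -54.4]
spin -0.3742
((564.3419189453125, -226.21279907226562), (57.89564895629883, 30.011974334716797), 18.993282318115234) 1893 0.24901579126532256
```

View pics/w3.png

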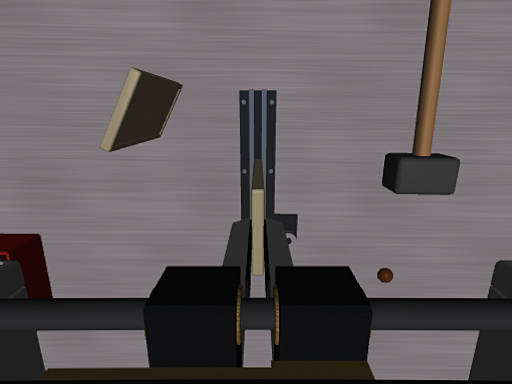

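The lid is held upright, with its top edge from (257,188) to (259,275). I'll work out its offset in the hand. Because it's centred in the jaws, this also gives the camera's lateral bias.

```bash
python3 - <<'E'
from h import *
im,d,E,K=load('w3'); hsv=cv2.cvtColor(im,cv2.COLOR_BGR2HSV)
m=((hsv[...,0]>15)&(hsv[...,0]<40)&(hsv[...,1]>35)&(hsv[...,2]>110)).astype(np.uint8); m[:150]=0; m[290:]=0; m[:,:235]=0; m[:,280:]=0
v,u=np.nonzero(m); print(u.min(),u.max(),v.min(),v.max()); uv=np.c_[u,v]; P=pts('w3',uv); print('z',np.percentile(P[:,2],[5,50,95]))
Q=plane('w3',uv,.2491); print(cv2.minAreaRect(Q[:,:2].astype(np.float32)*1000))
l=cv2.fitLine(Q[:,:2].astype(np.float32),cv2.DIST_HUBER,0,.01,.01).ravel(); print(np.degrees(np.arctan2(l[1],l[0])))
E
```

```text
252 263 189 275
z [0.24774516 0.24878338 0.24973568]
((565.5835571289062, -228.67431640625), (59.17359924316406, 6.940621376037598), 0.3941081762313843)
0.3022367
```

```bash
python3 -m handwheel '[[[0,45,-6],-0.1,1],[[0,90,-12],-0.2,1],[[0,138,-18],-0.3,1],[[0,186,-24],-0.37,1],[[0,232,-30],-0.37,1]]' 
python3 -c "
from h import *
toolshift([.506,.1845,.22],np.radians(112.1))"
```

```text
time_s: 6.8
ee_pos: [0.5316, 0.0052, 0.2217]
eef_rot: [2.552, 1.569, 2.936]
force: [1.3, -1.1, -0.9]
grip_width: 0.0078
tcp [0.5316 0.0052 0.2217] t 6.8 F [ 1.28 -1.08 -0.85] M [ 0.05 -0.06 -0.02] w 0.0078
tool axes(cols)
 [[-0.002 -0.375  0.927]
 [ 0.     0.927  0.375]
 [-1.     0.001 -0.001]]
shift mm [  1.8 175.8  43.4]
spin -0.0017
```

Lid offset in the hand is under 0.5 mm and the z is as expected. Continuing to a point above the slot.

```bash
python3 -m handwheel '[[[2,45,11],0,1],[[2,90,22],0,1],[[2,130,32],0,1],[[2,165,41],0,1],[[2,176,43],0,1]]' 
python3 -m handwheel '[[[0,0,0],0,1],[[0,0,0],0,1],[[0,0,0],0,1],[[0,0,0],0,1],[[0,0,0],0,1]]' 
python3 - <<'E'
from h import *
toolshift([.506,.1845,.19],np.radians(112.1))
snap('wrist','w4'); snap('side','d4'); snap('scene','s4')
rc,P,uv=top('w4',.084,.096,(.505,.187),.1,True); print(rc)
a=cv2.imread('pics/w4.png')[100:300,150:360]; b=cv2.imread('pics/d4.png')[150:290,130:280]
c=np.zeros((600,800,3),np.uint8); c[:380,:400]=cv2.resize(a,(400,380),interpolation=cv2.INTER_CUBIC); c[:373,400:]=cv2.resize(b,(400,373),interpolation=cv2.INTER_CUBIC); cv2.imwrite('pics/c4.png',c[:385])
E
```

```text
time_s: 7.3
ee_pos: [0.5045, 0.1872, 0.2189]
eef_rot: [2.641, 1.568, 3.028]
force: [-1.0, -0.3, -1.4]
grip_width: 0.0079
time_s: 7.8
ee_pos: [0.5048, 0.1864, 0.219]
eef_rot: [2.68, 1.568, 3.066]
force: [0.5, 0.1, -0.9]
grip_width: 0.0073
tcp [0.5048 0.1864 0.219 ] t 7.8 F [ 0.48  0.14 -0.94] M [ 0.08 -0.    0.01] w 0.0073
tool axes(cols)
 [[-0.003 -0.376  0.927]
 [ 0.     0.927  0.376]
 [-1.     0.001 -0.003]]
shift mm [29.  -2.3  0.5]
spin -0.0
((506.4557800292969, 184.23768615722656), (120.33148956298828, 79.437255859375), 22.08278465270996)
```

View pics/c4.png

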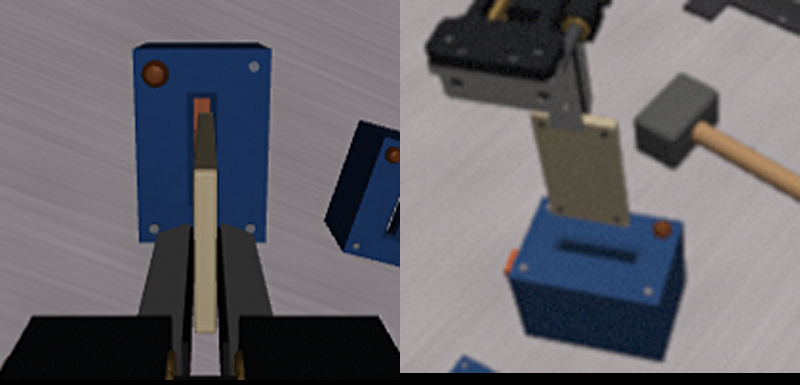

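The crop shows the lid above the tester, aligned with the slot to within a couple of mm. The tester fix repeats at (506.4, 184.2) mm, angle 22.1°. Correcting and descending to just above the mouth.

```bash
python3 -m handwheel '[[[8,-2.4,0.6],0,1],[[18,-2.4,0.6],0,1],[[28,-2.4,0.6],0,1],[[36,-2.4,0.6],0,1],[[36,-2.4,0.6],0,1]]' 
python3 -c "
from h import *
toolshift([.5062,.1843,.1543],np.radians(112.1))"
```

```text
time_s: 8.45
ee_pos: [0.5054, 0.1848, 0.1814]
eef_rot: [2.826, 1.566, -3.071]
force: [-0.1, 0.5, -0.8]
grip_width: 0.0077
tcp [0.5054 0.1848 0.1814] t 8.45 F [-0.08  0.46 -0.8 ] M [ 0.03  0.04 -0.  ] w 0.0077
tool axes(cols)
 [[-0.005 -0.377  0.926]
 [-0.     0.926  0.377]
 [-1.     0.002 -0.005]]
shift mm [27.1 -0.8  0.7]
spin 0.0007
```

```bash
python3 -m handwheel '[[[4,-0.8,0.7],0,1],[[8,-0.8,0.7],0,1],[[11,-0.8,0.7],0,1],[[14,-0.8,0.7],0,1],[[14,-0.8,0.7],0,1]]' 
python3 -c "
from h import *
toolshift([.5062,.1843,.1543],np.radians(112.1))"
```

```text
time_s: 8.95
ee_pos: [0.5062, 0.1843, 0.1671]
eef_rot: [2.839, 1.565, -3.057]
force: [0.6, 0.4, -1.6]
grip_width: 0.0075
tcp [0.5062 0.1843 0.1671] t 8.95 F [ 0.57  0.42 -1.6 ] M [ 0.02  0.01 -0.01] w 0.0075
tool axes(cols)
 [[-0.006 -0.377  0.926]
 [-0.     0.926  0.377]
 [-1.     0.002 -0.005]]
shift mm [12.8  0.   0.1]
spin 0.0006
```

No contact force with the base about 8 mm into the slot. Going through the plate.

```bash
python3 -m handwheel '[[[4,0,0],0,1],[[8,0,0],0,1],[[12,0,0],0,1],[[14,0,0],0,1],[[14,0,0],0,1]]' 
python3 -m handwheel '[[[2,0,0],0,1],[[4,0,0],0,1],[[6,0,0],0,1],[[8,0,0],0,1],[[10,0,0],0,1]]' 
python3 -c "
from h import *
toolshift([.5062,.1843,.1258],np.radians(112.1))"
```

```text
time_s: 9.45
ee_pos: [0.5059, 0.1842, 0.1527]
eef_rot: [2.857, 1.565, -3.04]
force: [0.1, 0.1, -1.1]
grip_width: 0.0076
time_s: 9.95
ee_pos: [0.5059, 0.1842, 0.1425]
eef_rot: [2.868, 1.565, -3.029]
force: [-0.4, 0.1, -1.0]
grip_width: 0.007
tcp [0.5059 0.1842 0.1425] t 9.95 F [-0.44  0.14 -1.04] M [ 0.05 -0.    0.03] w 0.007
tool axes(cols)
 [[-0.006 -0.377  0.926]
 [-0.001  0.926  0.377]
 [-1.     0.002 -0.006]]
shift mm [16.7 -0.   0.4]
spin 0.0007
```

```bash
python3 -m handwheel '[[[1.5,0,0],0,1],[[3,0,0],0,1],[[4.5,0,0],0,1],[[6,0,0],0,1],[[6,0,0],0,1]]' 
python3 -m handwheel '[[[0.5,0,0],0,1],[[1,0,0],0,1],[[1.5,0,0],0,1],[[2,0,0],0,1],[[2,0,0],0,1]]' 
python3 -m handwheel '[[[0.5,0,0],0,1],[[1,0,0],0,1],[[1.5,0,0],0,1],[[2,0,0],0,1],[[2,0,0],0,1]]'
```

```text
time_s: 10.45
ee_pos: [0.5058, 0.1842, 0.1363]
eef_rot: [2.871, 1.564, -3.026]
force: [0.5, 0.9, -0.4]
grip_width: 0.0076
time_s: 10.95
ee_pos: [0.5057, 0.1841, 0.1342]
eef_rot: [2.875, 1.564, -3.021]
force: [0.1, -0.3, -1.8]
grip_width: 0.0077
time_s: 11.45
ee_pos: [0.5057, 0.1842, 0.1323]
eef_rot: [2.87, 1.564, -3.027]
force: [-0.5, 0.8, 2.1]
grip_width: 0.0075
```

The force rose by about 3 N between z=0.1342 and 0.1323. That puts contact at about 0.1335, which matches the camera's estimate. Pressing in small steps.

```bash
python3 -m handwheel '[[[0.5,0,0],0,1],[[1,0,0],0,1],[[2,0,0],0,1],[[3,0,0],0,1],[[3,0,0],0,1]]'
python3 -m handwheel '[[[0.5,0,0],0,1],[[1,0,0],0,1],[[2,0,0],0,1],[[3,0,0],0,1],[[3,0,0],0,1]]'
python3 - <<'E'
from h import *
F=[]
for i in range(10):
    camera('wrist'); F.append(get_obs()['force'])
print(np.mean(F,0))
toolshift([.5062,.1843,.1255],np.radians(112.1))
snap('wrist','w5'); snap('side','d5'); snap('scene','s5')
z0=.1491-.0018
im,d,E,K=load('w5'); hsv=cv2.cvtColor(im,cv2.COLOR_BGR2HSV)
o=get_obs()
m=((hsv[...,0]>15)&(hsv[...,0]<40)&(hsv[...,1]>35)&(hsv[...,2]>110)).astype(np.uint8); m[:150]=0; m[290:]=0; m[:,:235]=0; m[:,280:]=0
v,u=np.nonzero(m); uv=np.c_[u,v]; P=pts('w5',uv); print('lid top z - tcp',np.median(P[:,2])-o['ee_pos'][2],u.min(),u.max(),v.min(),v.max())
Q=plane('w5',uv,o['ee_pos'][2]+.0267); print(cv2.minAreaRect(Q[:,:2].astype(np.float32)*1000))
a=cv2.imread('pics/w5.png')[100:300,150:360]; b=cv2.imread('pics/d5.png')[180:300,150:270]
c=np.zeros((400,800,3),np.uint8); c[:380,:400]=cv2.resize(a,(400,380),interpolation=cv2.INTER_CUBIC); c[:,400:]=cv2.resize(b,(400,400),interpolation=cv2.INTER_CUBIC); cv2.imwrite('pics/c5.png',c)
E
```

```text
time_s: 11.95
ee_pos: [0.5057, 0.1842, 0.1292]
eef_rot: [2.869, 1.564, -3.027]
force: [-1.6, 0.3, 3.6]
grip_width: 0.0073
time_s: 12.45
ee_pos: [0.5057, 0.1841, 0.1261]
eef_rot: [2.878, 1.564, -3.019]
force: [-0.5, -0.5, 4.5]
grip_width: 0.0074
[-0.98011397 -0.40456821  3.65081207]
tcp [0.5057 0.1842 0.1262] t 12.95 F [-0.91 -0.46  3.63] M [-0.07  0.2   0.05] w 0.0077
tool axes(cols)
 [[-0.006 -0.377  0.926]
 [-0.001  0.926  0.377]
 [-1.     0.002 -0.006]]
shift mm [ 0.7 -0.1  0.5]
spin 0.0007
lid top z - tcp 0.02636141894893207 252 263 189 275
((506.2640380859375, 183.58055114746094), (58.99761962890625, 7.274623394012451), 22.134185791015625)
```

View pics/c5.png

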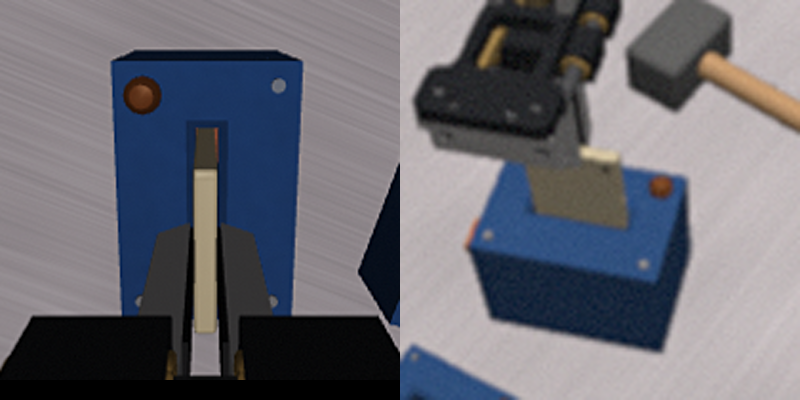

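The lid is seated through the slot, held centred and upright, with no slip in the hand (top minus TCP is 26.4 mm before and after). Force says about 4.7 N, or roughly 6.9 mm of travel, and position says roughly 7.3 mm, so both sit near half way. Handing in.

```bash
python3 -c "
from station import *
print(get_obs()['time_s']); hand_in()"
```

```text
13.1
the job is handed in; nothing more can be done
```

I handed the job in at 13.1 s with the lid still gripped, passed down through the slot of the larger tester and holding the spring contact at about half its travel. The hand-in reports no verdict.

**Right parts:** I took the lid standing in the track, which measured 60 x 8 mm with its top at 118 mm. The other cream plate is 152 mm tall and was left alone.

**Last checks:**
- **Press depth:** about 4.7 N of spring load means roughly 6.9 mm pressed. Position since first touch gives about 7.3 mm, and half travel is 8 mm. The camera's estimate of the contact height agreed with where I felt it.
- **Fit in the slot:** the lid is within about 1 mm of the slot's centre, its angle matches the slot's to within about 0.1°, and the tool is about 0.006 rad off vertical.
- **Grip:** commanded at 30 N, with no sign of the lid slipping in the fingers.

**Not fully checked:**
- **Fixed cameras:** the scene and side cameras disagreed by about 6 mm in x, so I used the wrist camera, which repeated to within 0.1 mm on the tester.
- **Orange flag:** I did not measure it as a separate check of the contact.
- **Bystanders:** I took no final measurement of the mallet, plug, lenses or gate. I planned each move to stay clear of them, and felt no unexpected forces.

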